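# Test the turntable's stop button

### The job

Check the mushroom stop button on the turntable's control box before work starts: press it straight in until it latches, take the fingers off so that it is seen to stay in, then twist it clockwise (seen from above) until the latch lets go, and leave it standing fully out again. Use only the fingertips: push the raised rib round from its side without taking it between the fingers, and be gentle. Do not press the flat start button, do not lift, tip or shove the box, and leave the jar, the cup, the spatula and the turntable alone.

Things in the scene. Friction and masses are not known exactly. Their poses are not given: they have to be found in the camera images.
- stop_top (a point): middle of the top of the stop button's rib, on the button's axis; moves and turns with it; 108 mm above the table when out. Black mushroom: flat round head 50 mm across, 14 mm thick, 16 mm above the lid when out, with one straight upright rib across its top, 52 mm long, 10 mm thick, 18 mm high. x runs along the rib, y across its thickness, z up
- press (a joint): how far the mushroom is pressed in, m: 0 fully out, 0.010 the bottom stop. A spring pushes it out (about 1 N at first, 4 N at the bottom). Pressed past 0.0085 with the rib untwisted it latches and, let go, stays in at about 0.008
- twist (a joint): clockwise turn of the mushroom seen from above, rad: 0 is its rest, to which a light spring (0.01 to 0.04 N m) turns it back when let go; 1.2 is the stop; it cannot turn anticlockwise from 0. While latched in, twisting past about 0.8 frees the latch and the head springs out 8 mm by itself
- control_box: grey metal box, 1.8 kg, loose on the table, 100 mm (its x) by 180 mm (its y) by 60 mm high; origin at the centre of its underside. On its lid the mushroom stands 40 mm from the middle towards the -y end, the start button 50 mm from the middle towards the +y end; the untwisted rib lies along the box's x
- start (a joint): the flat start button on the same lid, 24 mm across, its top 18 mm above the lid: 0 is out, 0.005 fully pressed. Not to be pressed
- jar: white ceramic jar with a dark wooden lid, 56 mm across, 75 mm high, loose; origin at the centre of its underside. To be left alone
- cup: blue ceramic cup, 68 mm across, 55 mm high, loose; origin at the centre of its underside. To be left alone
- spatula: spatula 170 mm long lying on the table, under 35 mm high, loose. To be left alone
- turntable: fixed turntable: grey base 200 mm square, aluminium disc 230 mm across with its top at 110 mm, carrying a blue vase up to 305 mm high; origin at the centre of its underside. To be left alone

How it is judged:
By the outcome, as a careful person would: the job done as asked, in the order asked, and still so for the second after the job is handed in, with the robot touching nothing.
It also fails if it takes over 38 s, if anything falls off the work surface, if the arm or the gripper's body presses on something with over 40 N, if the wrist force passes 120 N, or if a joint passes its speed limit or range.

### The arm

A 6-joint arm with a two-finger parallel gripper is mounted at the origin on the work surface. World frame = base frame: x ahead of the robot, y to its left, z up, the work surface at z = 0. Lengths are in m, angles in rad, forces in N, time in s.
With the tool pointing down it reaches from about 0.425 to 1.125 m from the base axis. Payload 14.9 kg.
Tool frame: the origin (TCP) lies on the centre line of the jaws, within the pads' length; the fingertips stand 22 mm ahead of it and the grasp point (between the pads) lies 3 mm ahead of it; z points along the fingers, y is the line along which they close (so a half turn about z gives the same grasp; the last joint's range is limited). The gripper opens to 91 mm and grips with 3 to 60 N. Pads are 32 mm wide; open, the fingers measure 118 mm over their backs; the gripper's body (76 mm by 178 mm) begins 60 mm behind the grasp point.
Start: joints at [1.074, 0.379, 1.734, -0, 1.028, -0.033], TCP at [0.313, 0.626, 0.236] pointing down, gripper open.
Joint ranges: [-2.77, 2.77], [-0.74, 2.19], [0, 2.66], [-1.06, 4.2], [0.31, 2.87], [-3.08, 3.08]. Speed limits (rad/s): [1.89, 1.89, 2.39, 3.14, 3.14, 3.14].

### API

Orientations are given as a unit quaternion [w, x, y, z].
In Python, from rig import env gives the robot as it stands. The module is installed in compiled form; this text tells all that it offers.
- The arm moves only by the shell command python3 -m inch 'ROWS' [OPENING] [FORCE]. ROWS is JSON, a list of rows, each an object of numbers: "dx", "dy", "dz": the shift along the tool's x, y, z in units of 0.025 m (1.0 is 0.025 m); "roll": the turn about the tool's z in units of 60 degrees (1.0 is 60 degrees). A call has exactly 8 rows; each row shifts and turns the commanded pose from where the row before left it, along the tool's axes as they then stand; what a row does not reach is not made up. A row lasts 1/10 s, in which the tool goes at most 50 mm and 8.59 degrees, less where a joint would pass 70% of its speed; a pose out of reach is approached as far as the arm can. A call with a number of a shift or a turn outside -1 to 1 is refused whole. A call with a gripper value outside its range is refused whole. OPENING is the closure, from -1 (fully open) to 1 (shut), so that 0 is half open, set as the call begins (- or left out, the last holds). The fingers move at their own pace and stop on an object; FORCE is the grip in N (left out, the last holds). Time passes only in rows, so rows that do not move let the fingers close, or fill a call up. It gives the time, the measured TCP pose, the force, the opening and the grip force at its end, in the units of the state.
- env.sense(): the state, without advancing time (a new reading comes with each control period).
- env.snapshot(name): name is "scene" or "side" or "wrist"; returns a dict with "color" (384x512x3 uint8, blue, green, red), "K" (3x3 intrinsics, pixels), "extrinsics" (4x4, takes a point from camera to world coordinates); the wrist camera has in their place "T_tool_cam" (4x4, takes a point from camera to tool coordinates, whose origin is the TCP and whose axes are the flange's). Camera axes: x right, y up, looking along -z (the intrinsics and any distortion apply to the point x, -y, -z); pixel columns grow to the right and rows downward; lengths in m; the calibration is good to about 2 mm. A picture is of the moment at which its call begins: read the wrist's pose just before it. There is no depth.
- env.finish_job(): hands the job in; it is judged then, once.
The state is a dict: "clock": time; "joint_positions": joint angles; "dq": joint speeds; "joint_efforts": joint torques, N m; "eef_pos": TCP position; "tool_rot": TCP orientation; "contact_force": force on the tool from outside, world axes, zero at the start; "moment": the same for the moment, N m; "grip_width": opening from 0.0 (shut) to 1.0 (fully open); "grip_force": force on a finger pad.
Only numpy, scipy, OpenCV 4.12 (cv2) and the standard library are available. Lean on these libraries where they do the work, as an engineer would, in place of code of your own. Each camera call takes 0.05 s, during which the arm holds its last target. There are 200 camera calls.

## Working session

There is one attempt and no reset: what is moved stays moved. The work goes in short steps, Python scripts to look and compute and a shell command to move; the robot and the scene stay as the last step left them, time stands still between calls to the robot, and variables do not carry over. Pictures are saved under pics/ and viewed, at most 10 in all, crops included, and the job is handed in when it is done.

```bash
mkdir -p pics; python3 - <<'E'
from rig import env
import cv2,numpy as np,pickle
s=env.sense();print(s)
d={}
for n in("scene","side","wrist"):
    d[n]=env.snapshot(n)
    cv2.imwrite(f"pics/{n}0.png",d[n]["color"])
    print(n,{k:np.round(v,3).tolist() for k,v in d[n].items() if k!="color"})
pickle.dump((s,d),open("d0.pkl","wb"))
cv2.imwrite("pics/all0.png",cv2.resize(np.vstack([np.hstack([d["scene"]["color"],d["side"]["color"]])]),(800,300)))
E
```

```text
{'clock': 0.0, 'joint_positions': array([ 1.07369905e+00,  3.79414295e-01,  1.73476299e+00, -4.18835921e-06,
        1.02849164e+00, -3.33086895e-02]), 'dq': array([-0.00094948, -0.00059227, -0.00055024,  0.00010652,  0.00036566,
        0.00119301]), 'joint_efforts': array([ 2.33358558e-03, -7.63728333e+01, -4.34372449e+01,  6.51279534e-02,
        4.24837600e-02, -9.21182209e-05]), 'eef_pos': array([0.3129765 , 0.62573108, 0.23529304]), 'tool_rot': array([-1.39318362e-04,  2.29820437e-01,  9.73232900e-01, -5.19794516e-04]), 'contact_force': array([-0.0738409 , -0.6765087 ,  0.35714988]), 'moment': array([-0.02792783, -0.0119631 ,  0.01124967]), 'grip_force': 0.0, 'grip_width': 1.0019365471340695}
scene {'K': [[350.234, 0.0, 249.374], [0.0, 350.234, 195.322], [0.0, 0.0, 1.0]], 'extrinsics': [[0.761, -0.494, 0.42, 0.953], [0.648, 0.598, -0.472, -0.315], [-0.018, 0.631, 0.775, 0.802], [0.0, 0.0, 0.0, 1.0]]}
side {'K': [[409.499, 0.0, 253.496], [0.0, 409.499, 189.638], [0.0, 0.0, 1.0]], 'extrinsics': [[0.917, 0.214, -0.337, 0.203], [-0.399, 0.439, -0.805, -0.73], [-0.024, 0.873, 0.488, 0.614], [0.0, 0.0, 0.0, 1.0]]}
wrist {'K': [[297.112, 0.0, 253.214], [0.0, 297.112, 196.744], [0.0, 0.0, 1.0]], 'T_tool_cam': [[0.0, 0.967, 0.253, 0.071], [1.0, -0.0, 0.0, -0.0], [0.0, 0.253, -0.967, -0.149], [0.0, 0.0, 0.0, 1.0]]}
```

View pics/scene0.png

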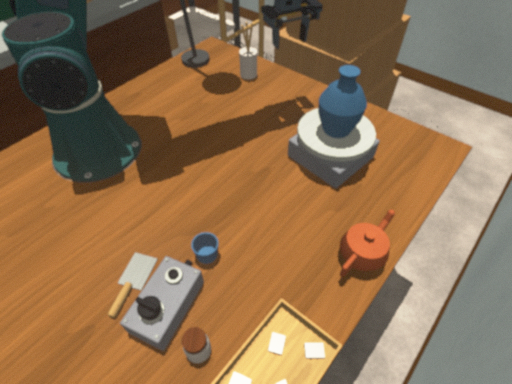

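View pics/side0.png

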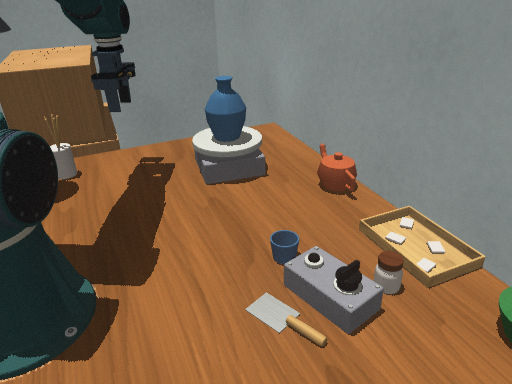

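The scene view shows the grey box with the black mushroom near (150,306) and the start button at (174,274). In the side view they are at (348,277) and (314,259). The cup, jar and spatula stand close around the box.

```bash
cat > h.py <<'E'
import numpy as np,cv2
from scipy.spatial.transform import Rotation as R
def ext(s,d):
    if "extrinsics" in d: return d["extrinsics"]
    T=np.eye(4);q=np.array(s["tool_rot"]);T[:3,:3]=R.from_quat(q[[1,2,3,0]]).as_matrix();T[:3,3]=s["eef_pos"]
    return T@d["T_tool_cam"]
def ray(E,K,u,v):
    p=np.linalg.inv(K)@[u,v,1.];r=E[:3,:3]@[p[0],-p[1],-p[2]];return E[:3,3],r/np.linalg.norm(r)
def plane(E,K,u,v,z):
    o,r=ray(E,K,u,v);return o+r*(z-o[2])/r[2]
def tri(*rs):
    A=sum(np.eye(3)-np.outer(r,r) for o,r in rs);b=sum((np.eye(3)-np.outer(r,r))@o for o,r in rs)
    return np.linalg.solve(A,b)
E
python3 - <<'E'
import pickle,cv2,numpy as np
from h import *
s,d=pickle.load(open("d0.pkl","rb"))
a,b=d["scene"],d["side"]
def blobs(img,box,name):
    x,y,X,Y=box;c=img[y:Y,x:X];m=(c.max(2)<45).astype(np.uint8)
    n,l,st,ce=cv2.connectedComponentsWithStats(m)
    for i in range(1,n):
        if st[i,4]>8:print(name,st[i,:4]+[x,y,0,0],st[i,4],ce[i]+[x,y])
blobs(a["color"],(110,250,215,360),"scene");blobs(b["color"],(270,235,400,335),"side")
c1=cv2.resize(a["color"][230:370,100:240],(560,560)[::1],interpolation=cv2.INTER_CUBIC)[:, :400]
c1=cv2.resize(a["color"][240:370,100:220],None,fx=4,fy=4,interpolation=cv2.INTER_CUBIC)[:,:400]
c2=cv2.resize(b["color"][220:350,300:400],None,fx=4,fy=4,interpolation=cv2.INTER_CUBIC)
cv2.imwrite("pics/crop0.png",np.hstack([c1,c2]))
E
```

```text
side [309 254  11   8] 67 [313.68656716 257.74626866]
side [336 261  26  30] 542 [348.7804428  276.75645756]
```

View pics/crop0.png

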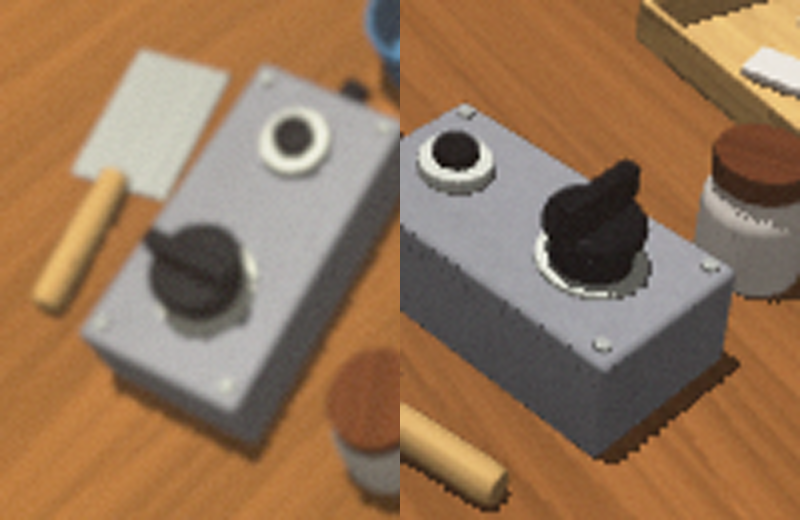

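The crops show the box's lid corners, the start button and the rib clearly. In the scene crop the rib runs from upper-left to lower-right, at about (155,235) to (232,268). In the side crop it runs (553,208) to (632,168).

```bash
python3 - <<'E'
import pickle,numpy as np
from h import *
s,d=pickle.load(open("d0.pkl","rb"))
np.set_printoptions(precision=4,suppress=True)
a,b=d["scene"],d["side"]
A=lambda u,v:(100+u/4,240+v/4)
B=lambda u,v:(300+(u-400)/4,220+v/4)
ra=lambda u,v:ray(a["extrinsics"],a["K"],*A(u,v)); rb=lambda u,v:ray(b["extrinsics"],b["K"],*B(u,v))
pa=lambda u,v,z:plane(a["extrinsics"],a["K"],*A(u,v),z)[:2]; pb=lambda u,v,z:plane(b["extrinsics"],b["K"],*B(u,v),z)[:2]
print("sceneLid",pa(83,335,.06),pa(235,410,.06),pa(258,68,.06))
print("sideLid",pb(735,270,.06),pb(598,370,.06),pb(465,103,.06))
print("start",tri(ra(294,137),rb(456,150)))
print("rib ends scene",pa(155,235,.108),pa(232,268,.108),"side",pb(553,208,.108),pb(632,168,.108))
print("head top tri (centres)",tri(ra(196,252),rb(592,190)))
print("jar lid tri",tri(ra(378,385),rb(765,150)), "jar side", pb(765,140,.075))
E
```

```text
sceneLid [ 0.5686 -0.3041] [ 0.66  -0.277] [ 0.5179 -0.1386]
sideLid [ 0.6576 -0.2787] [ 0.5609 -0.3045] [ 0.6095 -0.1099]
start [ 0.575  -0.1575  0.073 ]
rib ends scene [ 0.5797 -0.2491] [ 0.624  -0.2348] side [ 0.5694 -0.2496] [ 0.6194 -0.2414]
head top tri (centres) [ 0.599  -0.24    0.1004]
jar lid tri [ 0.7142 -0.2253  0.0767] jar side [ 0.7219 -0.22  ]
```

```bash
python3 - <<'E'
import pickle
from h import *
s,d=pickle.load(open("d0.pkl","rb"));a,b=d["scene"],d["side"]
print("disc",plane(a["extrinsics"],a["K"],337,135,.11),plane(b["extrinsics"],b["K"],228,141,.11))
E
python3 -m inch '[{"roll":0.13},{"roll":0.13},{"roll":0.13},{"roll":0.13},{"roll":0.13},{"roll":0.14},{},{}]' 1 5
```

```text
disc [0.62886905 0.44528523 0.11      ] [0.60553957 0.43203377 0.11      ]schema error: expected keys dx, dy, dz, roll
```

```bash
python3 -m inch '[{"dx":0,"dy":0,"dz":0,"roll":0.13},{"dx":0,"dy":0,"dz":0,"roll":0.13},{"dx":0,"dy":0,"dz":0,"roll":0.13},{"dx":0,"dy":0,"dz":0,"roll":0.13},{"dx":0,"dy":0,"dz":0,"roll":0.13},{"dx":0,"dy":0,"dz":0,"roll":0.14},{"dx":-0.5,"dy":0,"dz":0,"roll":0},{"dx":-1,"dy":0,"dz":0,"roll":0}]' 1 5
python3 -m inch '[{"dx":-1,"dy":0,"dz":0,"roll":0},{"dx":-1,"dy":0,"dz":0,"roll":0},{"dx":-1,"dy":0,"dz":0,"roll":0},{"dx":-1,"dy":0,"dz":0,"roll":0},{"dx":-1,"dy":0,"dz":0,"roll":0},{"dx":-1,"dy":0,"dz":0,"roll":0},{"dx":-1,"dy":0,"dz":0,"roll":0},{"dx":-1,"dy":0,"dz":0,"roll":0}]'
```

```text
clock: 0.95
eef_pos: [0.3233, 0.5897, 0.2356]
tool_rot: [-0.0, 0.599, 0.801, -0.0]
contact_force: [0.3, -0.5, -0.1]
grip_width: 0.33
grip_force: 0.0
clock: 1.75
eef_pos: [0.3787, 0.396, 0.2358]
tool_rot: [0.0, 0.6, 0.8, -0.0]
contact_force: [0.5, -1.1, 0.3]
grip_width: 0.007
grip_force: 0.0
```

```bash
R='"dz":0,"roll":0'; 
python3 -m inch '[{"dx":-1,"dy":0.2,"dz":0,"roll":0},{"dx":-1,"dy":0.2,"dz":0,"roll":0},{"dx":-1,"dy":0.2,"dz":0,"roll":0},{"dx":-1,"dy":0.2,"dz":0,"roll":0},{"dx":-1,"dy":0.2,"dz":0,"roll":0},{"dx":-1,"dy":0.2,"dz":0,"roll":0},{"dx":-1,"dy":0.2,"dz":0,"roll":0},{"dx":-1,"dy":0,"dz":0,"roll":0}]' | head -2
python3 -m inch '[{"dx":-1,"dy":0,"dz":0,"roll":0},{"dx":-1,"dy":0,"dz":0,"roll":0},{"dx":-1,"dy":0,"dz":0,"roll":0},{"dx":-1,"dy":0,"dz":0,"roll":0},{"dx":-1,"dy":0,"dz":0,"roll":0},{"dx":-1,"dy":0,"dz":0,"roll":0},{"dx":-1,"dy":0,"dz":0,"roll":0},{"dx":-1,"dy":0,"dz":0,"roll":0}]' |head -2
python3 -m inch '[{"dx":-1,"dy":0,"dz":0,"roll":0},{"dx":-1,"dy":0,"dz":0,"roll":0},{"dx":-1,"dy":0,"dz":0,"roll":0},{"dx":-1,"dy":0,"dz":0,"roll":0},{"dx":-1,"dy":0,"dz":0,"roll":0},{"dx":-1,"dy":0,"dz":0,"roll":0},{"dx":-1,"dy":0,"dz":0,"roll":0},{"dx":-1,"dy":0,"dz":0,"roll":0}]' |head -2
python3 -m inch '[{"dx":-1,"dy":0,"dz":0,"roll":0},{"dx":-1,"dy":0,"dz":0,"roll":0},{"dx":-1,"dy":0,"dz":0,"roll":0},{"dx":0,"dy":0,"dz":0,"roll":0},{"dx":0,"dy":0,"dz":0,"roll":0},{"dx":0,"dy":0,"dz":0,"roll":0},{"dx":0,"dy":0,"dz":0,"roll":0},{"dx":0,"dy":0,"dz":0,"roll":0}]'
python3 - <<'E'
from rig import env
import pickle,cv2
s=env.sense();w=env.snapshot("wrist");pickle.dump((s,w),open("w1.pkl","wb"));cv2.imwrite("pics/w1.png",w["color"]);print(s["eef_pos"],s["joint_positions"],s["contact_force"])
E
```

```text
clock: 2.55
eef_pos: [0.4678, 0.2137, 0.2359]
clock: 3.35
eef_pos: [0.5223, 0.0215, 0.2358]
clock: 4.15
eef_pos: [0.5774, -0.1705, 0.2358]
clock: 4.95
eef_pos: [0.5986, -0.2408, 0.2361]
tool_rot: [0.0, 0.601, 0.799, 0.0]
contact_force: [0.3, 0.1, -0.2]
grip_width: 0.001
grip_force: 0.0
[ 0.59859483 -0.24076126  0.23606242] [-4.18533574e-01  2.94512750e-01  1.84962393e+00  6.55729096e-06
  9.97375446e-01 -6.99543562e-01] [ 0.30744063  0.10949195 -0.15476887]
```

View pics/w1.png

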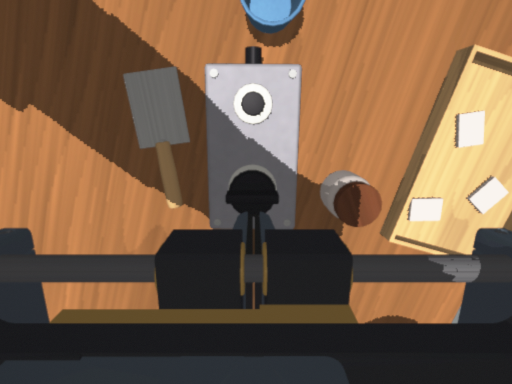

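The wrist view shows the box square with the tool. The rib runs (226,197) to (280,197), just beyond the closed fingertips at (253,215), and the start button is at (253,103). The lid's screws are at (213,73) and (293,73), with lid edges at columns 207 and 299.

```bash
python3 - <<'E'
import pickle
from h import *
np.set_printoptions(precision=4,suppress=True)
s,w=pickle.load(open("w1.pkl","rb"));E=ext(s,w);K=w["K"];q=s["tool_rot"]
Rt=R.from_quat(np.array(q)[[1,2,3,0]]).as_matrix()
T=lambda u,v,z:(Rt.T@(plane(E,K,u,v,z)-s["eef_pos"]))[:2]
for n,u,v,z in[("ribL",226,197,.108),("ribR",280,197,.108),("start",253,103,.078),("cornTL",206,66,.06),("cornTR",300,66,.06),("L",209,225,.06),("R",297,225,.06),("jar",357,204,.075)]:print(n,T(u,v,z))
c=w["color"][150:235,190:320];cv2.imwrite("pics/w1c.png",cv2.resize(np.clip(c.astype(float)*2.5,0,255).astype(np.uint8),None,fx=6,fy=6,interpolation=cv2.INTER_CUBIC))
E
```

```text
ribL [-0.0022 -0.026 ]
ribR [-0.0021  0.0261]
start [ 0.0859 -0.    ]
cornTL [ 0.1227 -0.0477]
cornTR [0.1227 0.0476]
L [-0.0484 -0.0511]
R [-0.0484  0.051 ]
jar [-0.0186  0.1129]
```

View pics/w1c.png

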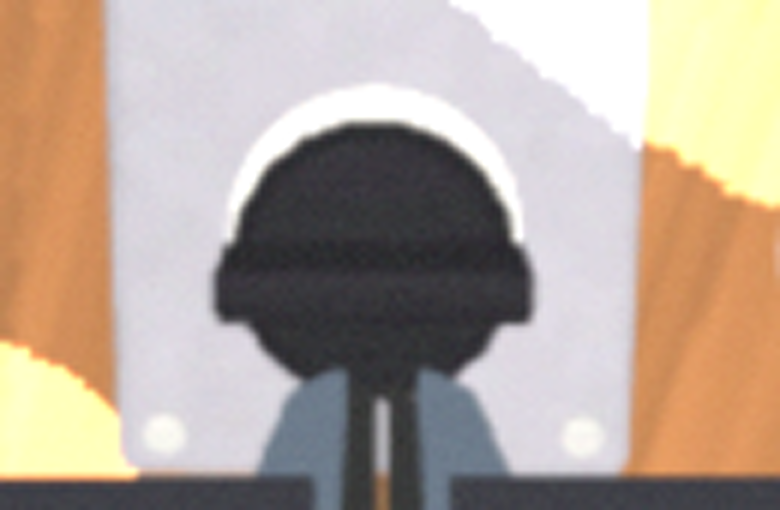

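The brightened crop shows the rib's top face at rows 195–204, columns 226–279, so its middle is 4 mm towards tool −x from the TCP and centred in y. I go down to about 5 mm above it.

```bash
python3 -m inch '[{"dx":-0.17,"dy":-0.02,"dz":0.8,"roll":0},{"dx":0,"dy":0,"dz":0.8,"roll":0},{"dx":0,"dy":0,"dz":0.8,"roll":0},{"dx":0,"dy":0,"dz":0.8,"roll":0},{"dx":0,"dy":0,"dz":0.5,"roll":0},{"dx":0,"dy":0,"dz":0.3,"roll":0},{"dx":0,"dy":0,"dz":0,"roll":0},{"dx":0,"dy":0,"dz":0,"roll":0}]'
python3 -m inch '[{"dx":0,"dy":0,"dz":0.05,"roll":0},{"dx":0,"dy":0,"dz":0.05,"roll":0},{"dx":0,"dy":0,"dz":0.05,"roll":0},{"dx":0,"dy":0,"dz":0.05,"roll":0},{"dx":0,"dy":0,"dz":0.05,"roll":0},{"dx":0,"dy":0,"dz":0.05,"roll":0},{"dx":0,"dy":0,"dz":0,"roll":0},{"dx":0,"dy":0,"dz":0,"roll":0}]'
```

```text
clock: 5.8
eef_pos: [0.5998, -0.2456, 0.1366]
tool_rot: [0.0, 0.602, 0.799, 0.0]
contact_force: [-1.1, -0.7, 0.6]
grip_width: 0.004
grip_force: 0.0
clock: 6.6
eef_pos: [0.5995, -0.2456, 0.1285]
tool_rot: [0.0, 0.602, 0.799, -0.0]
contact_force: [-0.3, 0.5, 1.4]
grip_width: 0.012
grip_force: 0.7
```

```bash
python3 -m inch '[{"dx":0,"dy":0,"dz":0.05,"roll":0},{"dx":0,"dy":0,"dz":0.05,"roll":0},{"dx":0,"dy":0,"dz":0.05,"roll":0},{"dx":0,"dy":0,"dz":0.05,"roll":0},{"dx":0,"dy":0,"dz":0.04,"roll":0},{"dx":0,"dy":0,"dz":0.04,"roll":0},{"dx":0,"dy":0,"dz":0,"roll":0},{"dx":0,"dy":0,"dz":0,"roll":0}]'

```

```text
clock: 7.4
eef_pos: [0.5995, -0.2456, 0.1215]
tool_rot: [0.0, 0.602, 0.799, 0.0]
contact_force: [-0.2, 0.1, 2.9]
grip_width: 0.008
grip_force: 1.5
```

```bash
python3 -m inch '[{"dx":0,"dy":0,"dz":0.02,"roll":0},{"dx":0,"dy":0,"dz":0.02,"roll":0},{"dx":0,"dy":0,"dz":0.02,"roll":0},{"dx":0,"dy":0,"dz":0,"roll":0},{"dx":0,"dy":0,"dz":0,"roll":0},{"dx":0,"dy":0,"dz":0,"roll":0},{"dx":0,"dy":0,"dz":0,"roll":0},{"dx":0,"dy":0,"dz":0,"roll":0}]'

```

```text
clock: 8.2
eef_pos: [0.5995, -0.2456, 0.1202]
tool_rot: [0.0, 0.602, 0.799, 0.0]
contact_force: [-2.0, 1.2, 6.1]
grip_width: 0.006
grip_force: 3.0
```

```bash
python3 -m inch '[{"dx":0,"dy":0,"dz":0.01,"roll":0},{"dx":0,"dy":0,"dz":0.01,"roll":0},{"dx":0,"dy":0,"dz":0,"roll":0},{"dx":0,"dy":0,"dz":0,"roll":0},{"dx":0,"dy":0,"dz":0,"roll":0},{"dx":0,"dy":0,"dz":0,"roll":0},{"dx":0,"dy":0,"dz":0,"roll":0},{"dx":0,"dy":0,"dz":0,"roll":0}]'
python3 -m inch '[{"dx":0,"dy":0,"dz":-0.1,"roll":0},{"dx":0,"dy":0,"dz":-0.1,"roll":0},{"dx":0,"dy":0,"dz":-0.2,"roll":0},{"dx":0,"dy":0,"dz":-0.6,"roll":0},{"dx":0,"dy":0,"dz":-0.6,"roll":0},{"dx":0,"dy":0,"dz":0,"roll":0},{"dx":0,"dy":0,"dz":0,"roll":0},{"dx":0,"dy":0,"dz":0,"roll":0}]'
python3 - <<'E'
from rig import env
import cv2,pickle,numpy as np
d={}
for n in("side","scene"): d[n]=env.snapshot(n)
pickle.dump((env.sense(),d),open("d1.pkl","wb"))
_,o=pickle.load(open("d0.pkl","rb"))
C=lambda x:cv2.resize(x["color"][240:320,300:400],None,fx=4,fy=4,interpolation=cv2.INTER_CUBIC)
cv2.imwrite("pics/latch.png",np.hstack([C(o["side"]),C(d["side"])]))
E
```

```text
clock: 9.0
eef_pos: [0.5997, -0.2457, 0.12]
tool_rot: [0.0, 0.602, 0.799, 0.0]
contact_force: [-3.2, 1.0, 9.8]
grip_width: 0.006
grip_force: 5.2
clock: 9.8
eef_pos: [0.5992, -0.2454, 0.1592]
tool_rot: [-0.0, 0.602, 0.799, -0.0]
contact_force: [0.4, 0.4, -0.7]
grip_width: 0.007
grip_force: 0.0
```

View pics/latch.png

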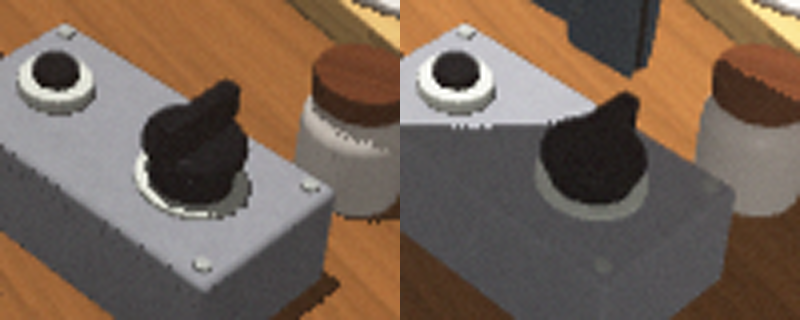

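The right half shows the mushroom staying in after release: the rib top is about 3 px lower, the head is down on the collar, the fingers are clear above and the box corners have not moved. Next I go to the +y side of the rib's +x end.

```bash
python3 -m inch '[{"dx":0.5,"dy":0.36,"dz":0,"roll":0},{"dx":0.5,"dy":0.36,"dz":0,"roll":0},{"dx":0,"dy":0,"dz":0,"roll":0},{"dx":0,"dy":0,"dz":0.5,"roll":0},{"dx":0,"dy":0,"dz":0.5,"roll":0},{"dx":0,"dy":0,"dz":0.4,"roll":0},{"dx":0,"dy":0,"dz":0,"roll":0},{"dx":0,"dy":0,"dz":0,"roll":0}]'
python3 -m inch '[{"dx":0,"dy":0,"dz":0.15,"roll":0},{"dx":0,"dy":0,"dz":0.15,"roll":0},{"dx":0,"dy":0,"dz":0.05,"roll":0},{"dx":0,"dy":0,"dz":0,"roll":0},{"dx":0,"dy":0,"dz":0,"roll":0},{"dx":-0.05,"dy":0,"dz":0,"roll":0},{"dx":0,"dy":0,"dz":0,"roll":0},{"dx":0,"dy":0,"dz":0,"roll":0}]'
```

```text
clock: 10.7
eef_pos: [0.6096, -0.2167, 0.1239]
tool_rot: [-0.0, 0.602, 0.799, -0.0]
contact_force: [0.2, -0.3, -0.6]
grip_width: 0.004
grip_force: 0.0
clock: 11.5
eef_pos: [0.6102, -0.2178, 0.1158]
tool_rot: [0.0, 0.602, 0.799, 0.0]
contact_force: [1.2, 0.9, 0.5]
grip_width: 0.005
grip_force: 0.0
```

```bash
python3 -m inch '[{"dx":-0.05,"dy":0,"dz":0,"roll":0},{"dx":-0.06,"dy":0,"dz":0,"roll":0},{"dx":-0.055,"dy":0.06,"dz":0,"roll":0.07},{"dx":-0.055,"dy":0.06,"dz":0,"roll":0.07},{"dx":-0.055,"dy":0.06,"dz":0,"roll":0.07},{"dx":-0.055,"dy":0.06,"dz":0,"roll":0.07},{"dx":0,"dy":0,"dz":0,"roll":0},{"dx":0,"dy":0,"dz":0,"roll":0}]'
python3 - <<'E'
from rig import env
import cv2,pickle,numpy as np
s=env.sense();print(s["contact_force"],s["moment"])
a=env.snapshot("side")["color"][230:330,290:400];b=env.snapshot("wrist")["color"][130:230,200:310]
G=lambda x:cv2.resize(np.clip(x*2.0,0,255).astype(np.uint8),(400,364),interpolation=cv2.INTER_CUBIC)
cv2.imwrite("pics/tw1.png",np.hstack([G(a),G(b)]))
E
```

```text
clock: 12.3
eef_pos: [0.6178, -0.2248, 0.1157]
tool_rot: [0.0, 0.711, 0.703, 0.0]
contact_force: [0.9, 1.7, 0.1]
grip_width: 0.004
grip_force: 1.2
[0.90337866 1.74769908 0.10226164] [ 0.31045436 -0.17624587  0.00465419]
```

View pics/tw1.png

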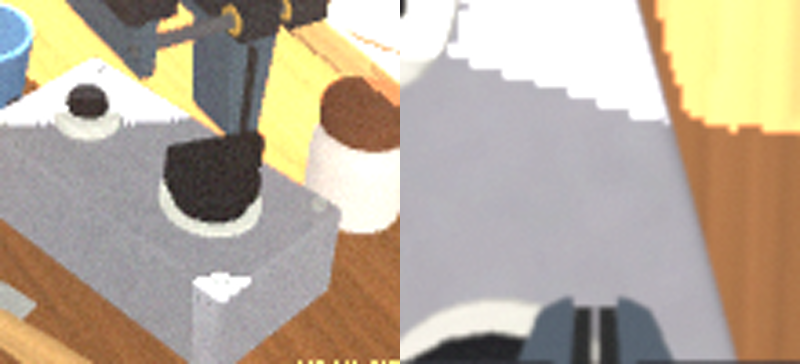

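The rib is turning with the fingertips and the box has not moved. The side view now shows the rib nearly broadside, and the force is about 2 N.

```bash
python3 -m inch '[{"dx":-0.055,"dy":0.06,"dz":0,"roll":0.07},{"dx":-0.055,"dy":0.06,"dz":0,"roll":0.07},{"dx":-0.055,"dy":0.06,"dz":0,"roll":0.07},{"dx":-0.055,"dy":0.06,"dz":0,"roll":0.07},{"dx":-0.055,"dy":0.06,"dz":0,"roll":0.07},{"dx":-0.055,"dy":0.06,"dz":0,"roll":0.07},{"dx":0,"dy":0,"dz":0,"roll":0},{"dx":0,"dy":0,"dz":0,"roll":0}]'
python3 -m inch '[{"dx":-0.055,"dy":0.06,"dz":0,"roll":0.07},{"dx":-0.055,"dy":0.06,"dz":0,"roll":0.07},{"dx":-0.055,"dy":0.06,"dz":0,"roll":0.07},{"dx":0,"dy":0,"dz":0,"roll":0},{"dx":0,"dy":0,"dz":0,"roll":0},{"dx":0,"dy":0,"dz":0,"roll":0},{"dx":0,"dy":0,"dz":0,"roll":0},{"dx":0,"dy":0,"dz":0,"roll":0}]'
python3 - <<'E'
from rig import env
import cv2,pickle,numpy as np
a=env.snapshot("side")["color"][230:330,290:400];b=env.snapshot("scene")["color"][250:350,105:215]
G=lambda x:cv2.resize(np.clip(x*2.0,0,255).astype(np.uint8),(400,364),interpolation=cv2.INTER_CUBIC)
cv2.imwrite("pics/tw2.png",np.hstack([G(a),G(b)]))
E
```

```text
clock: 13.2
eef_pos: [0.6251, -0.2346, 0.1159]
tool_rot: [0.0, 0.847, 0.531, 0.0]
contact_force: [1.3, 1.8, 1.9]
grip_width: 0.006
grip_force: 1.4
clock: 14.0
eef_pos: [0.6268, -0.2403, 0.1157]
tool_rot: [0.0, 0.901, 0.434, 0.0]
contact_force: [2.3, 2.0, 1.8]
grip_width: 0.007
grip_force: 1.6
```

View pics/tw2.png

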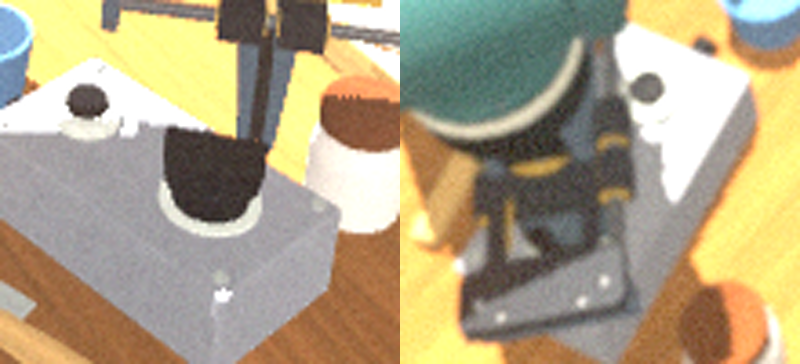

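Side view: the head still sits low on the collar, with its lower edge at row 221 as before, so it has not popped yet. The rib lags the tool a little, so I push it further round.

```bash
python3 -m inch '[{"dx":-0.055,"dy":0.06,"dz":0,"roll":0.07},{"dx":-0.055,"dy":0.06,"dz":0,"roll":0.07},{"dx":0,"dy":0,"dz":0,"roll":0},{"dx":0,"dy":0,"dz":0,"roll":0},{"dx":0,"dy":0,"dz":0,"roll":0},{"dx":0,"dy":0,"dz":0,"roll":0},{"dx":0,"dy":0,"dz":0,"roll":0},{"dx":0,"dy":0,"dz":0,"roll":0}]'
python3 - <<'E'
from rig import env
import cv2,pickle,numpy as np
s=env.sense();print(s["contact_force"],s["moment"])
pickle.dump(env.snapshot("side"),open("s3.pkl","wb"));c=pickle.load(open("s3.pkl","rb"))["color"]
_,o=pickle.load(open("d0.pkl","rb"));_,l=pickle.load(open("d1.pkl","rb"))
for n,x in(("out",o["side"]["color"]),("latched",l["side"]["color"]),("now",c)):
    m=x[255:300,330:350].max(2)<45; 
    print(n,[ (np.where(m[:,j])[0].min()+255,np.where(m[:,j])[0].max()+255) for j in (8,12,16,19) if m[:,j].any()])
E
```

```text
clock: 14.9
eef_pos: [0.6272, -0.2444, 0.1157]
tool_rot: [0.0, 0.93, 0.367, 0.0]
contact_force: [3.1, 1.8, 1.8]
grip_width: 0.006
grip_force: 1.7
[3.08068792 1.82657738 1.79430121] [ 0.27482296 -0.41949253 -0.02561936]
out [(np.int64(270), np.int64(285)), (np.int64(268), np.int64(289)), (np.int64(267), np.int64(290)), (np.int64(265), np.int64(290))]
latched [(np.int64(272), np.int64(285)), (np.int64(271), np.int64(289)), (np.int64(270), np.int64(290)), (np.int64(268), np.int64(290))]
now [(np.int64(264), np.int64(285)), (np.int64(265), np.int64(289)), (np.int64(266), np.int64(290)), (np.int64(268), np.int64(290))]
```

```bash
python3 - <<'E'
import pickle
from h import *
sd=pickle.load(open("s3.pkl","rb"));E,K=sd["extrinsics"],sd["K"]
def pj(P):
    p=np.linalg.inv(E)@[*P,1];p=K@[p[0],-p[1],-p[2]];return np.round(p[:2]/p[2],1)
ax=np.array([.5995,-.2456])
for tw in(0,40,50,60,68):
  for z in(.108,.100):
    t=np.deg2rad(16-tw);u=np.array([np.cos(t),np.sin(t)]);n=np.array([-u[1],u[0]])
    print(tw,z,[pj([*(ax+a*.026*u+b*.005*n),z]) for a,b in((-1,1),(-1,-1),(1,1),(1,-1))])
for n,x in(("out",pickle.load(open("d0.pkl","rb"))[1]["side"]["color"]),("lat",pickle.load(open("d1.pkl","rb"))[1]["side"]["color"]),("now",sd["color"])):
    m=x[250:300,325:380].max(2)<45
    print(n,[(j+325,int(np.where(m[:,j])[0].min())+250) for j in range(8,45,2) if m[:,j].any()])
E
```

```text
0 0.108 [array([339.4, 270.9]), array([343.7, 273.6]), array([357.2, 259.1]), array([361.4, 261.6])]
0 0.1 [array([339.1, 274.2]), array([343.3, 276.9]), array([356.8, 262.4]), array([361. , 264.9])]
40 0.108 [array([336.3, 264.7]), array([337.2, 268.1]), array([363.9, 264.3]), array([365.1, 267.8])]
40 0.1 [array([336., 268.]), array([336.8, 271.4]), array([363.4, 267.6]), array([364.6, 271.1])]
50 0.108 [array([336.5, 263.1]), array([336.5, 266.5]), array([364.7, 265.9]), array([364.9, 269.3])]
50 0.1 [array([336.2, 266.4]), array([336.2, 269.8]), array([364.2, 269.2]), array([364.5, 272.7])]
60 0.108 [array([337.2, 261.7]), array([336.3, 264.9]), array([365.1, 267.5]), array([364.4, 270.8])]
60 0.1 [array([336.9, 265. ]), array([336. , 268.2]), array([364.6, 270.8]), array([363.9, 274.2])]
68 0.108 [array([338.1, 260.7]), array([336.4, 263.7]), array([365. , 268.7]), array([363.6, 271.9])]
68 0.1 [array([337.8, 264. ]), array([336.1, 267. ]), array([364.6, 272.1]), array([363.1, 275.3])]
out [(337, 270), (339, 269), (341, 268), (343, 267), (345, 267), (347, 267), (349, 265), (351, 264), (353, 264), (355, 261), (357, 261), (359, 262), (361, 275)]
lat [(335, 276), (337, 272), (339, 271), (341, 271), (343, 270), (345, 270), (347, 269), (349, 268), (351, 267), (353, 265), (355, 264), (357, 264), (359, 250), (361, 280)]
now [(335, 269), (337, 264), (339, 264), (341, 265), (343, 265), (345, 266), (347, 267), (349, 268), (351, 268), (353, 269), (355, 268), (357, 269), (359, 263), (361, 250), (363, 250)]
```

```bash
cat > prof.py <<'E'
from rig import env
import numpy as np,pickle
s=env.sense();sd=env.snapshot("side");pickle.dump(sd,open("s4.pkl","wb"))
m=sd["color"][250:300,325:380].max(2)<45
print(s["contact_force"],[(j+325,int(np.where(m[:,j])[0].min())+250) for j in range(8,40,2) if m[:,j].any()])
E
python3 -m inch '[{"dx":0.02,"dy":0,"dz":0,"roll":0},{"dx":0.02,"dy":0,"dz":0,"roll":0},{"dx":0,"dy":0,"dz":-0.02,"roll":0},{"dx":0,"dy":0,"dz":-0.02,"roll":0},{"dx":0,"dy":0,"dz":0,"roll":0},{"dx":0,"dy":0,"dz":0,"roll":0},{"dx":0,"dy":0,"dz":0,"roll":0},{"dx":0,"dy":0,"dz":0,"roll":0}]'
python3 prof.py
```

```text
clock: 15.75
eef_pos: [0.6278, -0.2437, 0.1166]
tool_rot: [-0.0, 0.93, 0.367, -0.0]
contact_force: [1.3, 1.1, 1.4]
grip_width: 0.007
grip_force: 1.0
[1.26953303 1.08518683 1.38822062] [(335, 268), (337, 263), (339, 263), (341, 264), (343, 264), (345, 265), (347, 266), (349, 266), (351, 267), (353, 267), (355, 267), (357, 267), (359, 263), (361, 250), (363, 250)]
```

The whole profile rose about 1 px with the fingertips, so the latch is free and friction is holding the head. I ease off and lift clear.

```bash
python3 -m inch '[{"dx":0.02,"dy":0,"dz":-0.04,"roll":0},{"dx":0.02,"dy":0,"dz":-0.04,"roll":0},{"dx":0,"dy":0,"dz":-0.04,"roll":0},{"dx":0,"dy":0,"dz":-0.04,"roll":0},{"dx":0,"dy":0,"dz":0,"roll":0},{"dx":0,"dy":0,"dz":0,"roll":0},{"dx":0,"dy":0,"dz":0,"roll":0},{"dx":0,"dy":0,"dz":0,"roll":0}]'
python3 prof.py
```

```text
clock: 16.6
eef_pos: [0.6287, -0.243, 0.1207]
tool_rot: [0.0, 0.93, 0.367, 0.0]
contact_force: [0.5, 1.2, 1.1]
grip_width: 0.007
grip_force: 0.6
[0.50875872 1.20837122 1.06170942] [(335, 268), (337, 263), (339, 263), (341, 263), (343, 264), (345, 265), (347, 265), (349, 266), (351, 266), (353, 266), (355, 267), (357, 266), (359, 264), (361, 251), (363, 250)]
```

```bash
python3 -m inch '[{"dx":0.1,"dy":-0.05,"dz":0,"roll":-0.07},{"dx":0.1,"dy":-0.05,"dz":0,"roll":-0.07},{"dx":0.1,"dy":-0.05,"dz":0,"roll":-0.07},{"dx":0.1,"dy":-0.05,"dz":0,"roll":-0.07},{"dx":0.1,"dy":-0.05,"dz":0,"roll":-0.07},{"dx":0.1,"dy":-0.05,"dz":0,"roll":-0.07},{"dx":0.1,"dy":-0.05,"dz":0,"roll":-0.07},{"dx":0.1,"dy":-0.05,"dz":0,"roll":-0.07}]' | head -4
python3 -m inch '[{"dx":0.1,"dy":-0.05,"dz":-0.1,"roll":-0.07},{"dx":0.1,"dy":-0.05,"dz":-0.1,"roll":-0.07},{"dx":0.1,"dy":0,"dz":-0.2,"roll":0},{"dx":0,"dy":0,"dz":-0.6,"roll":0},{"dx":0,"dy":0,"dz":-1,"roll":0},{"dx":0,"dy":0,"dz":-1,"roll":0},{"dx":0,"dy":0,"dz":0,"roll":0},{"dx":0,"dy":0,"dz":0,"roll":0}]'
python3 prof.py
python3 - <<'E'
import pickle,cv2,numpy as np
_,o=pickle.load(open("d0.pkl","rb"));n=pickle.load(open("s4.pkl","rb"))
C=lambda x:cv2.resize(np.clip(x["color"][230:330,260:400]*1.5,0,255).astype(np.uint8),(400,286),interpolation=cv2.INTER_CUBIC)
cv2.imwrite("pics/end.png",np.hstack([C(o["side"]),C(n)]))
E
```

```text
clock: 17.45
eef_pos: [0.6307, -0.2211, 0.1206]
tool_rot: [-0.0, 0.784, 0.621, -0.0]
contact_force: [-0.5, 0.2, -1.1]
clock: 18.25
eef_pos: [0.63, -0.2135, 0.197]
tool_rot: [0.001, 0.738, 0.675, 0.0]
contact_force: [0.2, -0.3, -0.5]
grip_width: 0.005
grip_force: 0.0
[ 0.23253905 -0.2905944  -0.53785669] [(337, 270), (339, 269), (341, 267), (343, 267), (345, 266), (347, 266), (349, 265), (351, 264), (353, 263), (355, 261), (357, 261), (359, 263), (361, 275)]
```

View pics/end.png

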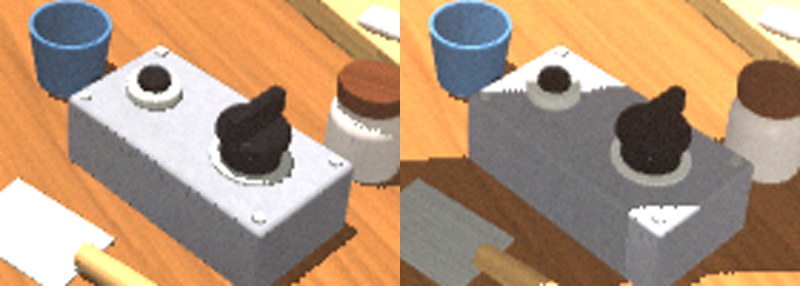

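The mushroom is fully out again and untwisted. Its profile matches the start picture within 1 px, and the box, jar, cup and spatula have not moved.

```bash
python3 -c "
from rig import env
print(env.finish_job())"
```

```text
the job is handed in; nothing more can be done
None
```

The stop button was pressed until it latched, seen to stay in with the fingers off, then twisted clockwise until it released. It now stands fully out, the camera shows the box and the things around it unmoved, and the job was handed in at about 18 s.

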